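Find the sound counterpoise on the dough scale

ROBOT

A 7-joint arm with a two-finger parallel gripper is mounted at the origin on the work surface. World frame = base frame: x ahead of the robot, y to its left, z up, the work surface at z = 0. Lengths are in m, angles in rad, forces in N, time in s.
With the tool pointing down it reaches from about 0.425 to 0.925 m from the base axis. Payload 6.8 kg.
Tool frame: the origin (TCP) lies on the front face of the gripper's body, between the roots of the fingers; the fingertips stand 73 mm ahead of it and the grasp point (between the pads) lies r.pinch_z ahead of it (r.pinch_z is the distance from the TCP to the grasp point, in m); z points along the fingers, y is the direction in which the jaws open and shut (so a half turn about z gives the same grasp; the last joint's range is limited). The gripper opens to 85 mm and grips with 20 to 120 N. Pads are 22 mm wide; open, the fingers measure 114 mm over their backs; the gripper's body (76 mm by 85 mm) begins 54 mm behind the grasp point. The pads swing forward as they close: fully open they stand 13 mm farther back than shut.
Start: joints at [-1.443, 0.477, 0.022, 1.555, -0.011, 1.109, -0.083], TCP at [0.158, 0.656, 0.304] pointing down, gripper open.
Joint ranges: [-2.96, 2.96], [-0.34, 2.1], [-1.41, 1.46], [0.24, 2.44], [-1.37, 4.51], [0.17, 1.92], [-2.96, 2.96]. Speed limits (rad/s): [2.39, 2.39, 3.14, 3.14, 3.14, 3.14, 3.14].

INTERFACE

Orientations are given as a rotation vector (axis times angle).
In Python, from bench import readout, grab_frame, r, search_frame, masks_of, tip_of gives the robot as it stands.
- The arm moves only by the tool step_arm, never from a script. Its argument "commands" is a list of rows, each a list of 7 numbers: the shift along the tool's x, y, z as a fraction of full scale, then the turn, a rotation vector about the tool's x, y, z as a fraction of full scale, then the gripper's target within -1 to 1 (shut at 1, half-way at 0, fully open at -1). In form: [[tx, ty, tz, ax, ay, az, hand], ...]. A call has exactly 10 rows; each row is the pose to reach, as a shift and turn from the pose measured when the call began, along the tool's axes at that moment, turning the shorter way round; what a row does not reach only later rows make up. Full scale, the value 1, is 500 mm for a shift and 360 degrees for a turn. A row lasts 1/8 s, in which the tool goes at most 62.5 mm and 10.7 degrees, less where a joint would pass 70% of its speed; a pose out of reach is approached as far as the arm can. A call with a number of a shift or a turn outside -1 to 1 is refused whole. A call with a gripper value outside its range is refused whole. The fingers move at their own pace and stop on an object; "newtons" is the grip in N (left out, the last holds). Time passes only in rows, so rows that repeat a pose let the fingers close, or fill a call up. It gives the time, the measured TCP pose, the force and the opening at its end, in the units of the state.
- readout.get_obs(): the state, without advancing time (a new reading comes with each control period).
- grab_frame(name): name is "side" or "top"; returns a dict with "img" (400x640x3 uint8, red, green, blue), "K" (3x3 intrinsics, pixels), "world_to_cam" (4x4, takes a point from world to camera coordinates). Camera axes: x right, y down, z forward; pixel columns grow to the right and rows downward; lengths in m; the calibration is good to about 2 mm. A picture is of the moment at which its call begins. There is no depth.
- r.hand_in(): hands the job in, once; it reports no verdict.
Trained networks look in a picture, given as the dict that the camera call returned (one of the last four; its "shot" number tells which), for a name from the list of things; names that differ only in an ending like _2 or _b are one class to them, and where a whole thing is asked for, a point or a joint stands for the part that bears it (a point fixed in the world has none). Each returns a list of dicts, best first, with "p" (0 to 1); they miss things now and then, are a little off and sometimes report something else, mostly with a low value. They report only what shows in the picture. A call takes as long as a camera call. They do not tell look-alikes from the thing itself.
- search_frame(thing, picture): "extent" ([centre column, centre row, width, height] in pixels, round what is visible of it).
- masks_of(thing, picture): "pixels" (400x640 bool, what is visible of it) and "extent" ([centre column, centre row, width, height] in pixels, round what is visible of it).
- tip_of(thing, picture): "point" ([column, row] in pixels: a listed point, or the origin of a listed thing).
The state is a dict: "clock": time; "joints": joint angles; "qvel": joint speeds; "tau": joint torques, N m; "tcp_pos": TCP position; "orientation": TCP orientation; "contact_force": force on the tool from outside, world axes, zero at the start; "moment": the same for the moment, N m; "grip_width": finger opening in m.
Only numpy, scipy, OpenCV 4.12 (cv2) and the standard library are available. Lean on these libraries where they do the work, as an engineer would, in place of code of your own. Each camera call takes 0.05 s, during which the arm holds its last target. There are 200 camera calls.

TASK

One of the dough scale's two counterpoises has lost its lead and is too light. Try them on the scale's weight pan, setting each gently down over the pan's pin until it sits fully home and letting go, and leave there the one that floats the beam level against the scoop; set the light one down upright in the shallow steel tray. Press only lightly on the pan, the knife edges are delicate, and leave everything else where it is.

Things in the scene. Friction and masses are not known exactly. Their poses are not given: they have to be found in the camera images.
- counterpoise_a: counterpoise A: dark steel cylinder, diameter 50, height 40, with a round knob of diameter 26 from 50 to 68 above the underside; hole of diameter 13.5, depth 12.5 in the middle of the underside, for the pan's pin (mm). 0.56 kg if sound, 0.47 to 0.49 kg if its lead is lost; the two look alike, either can be the light one. Origin: centre of underside, z up.
- counterpoise_b: counterpoise B: dark steel cylinder, diameter 50, height 40, with a round knob of diameter 26 from 50 to 68 above the underside; hole of diameter 13.5, depth 12.5 in the middle of the underside, for the pan's pin (mm). 0.56 kg if sound, 0.47 to 0.49 kg if its lead is lost; the two look alike, either can be the light one. Origin: centre of underside, z up.
- scale: even-arm dough scale, white body 330 x 115 mm, 52 high, fixed; origin under its middle, y along the beam: the scoop (steel trough 240 mm along x, 136 wide, top 75 above its pan) rides at y +120 mm, the weight pan at y -120 mm. Pans stay horizontal as the beam tips. A pointer plate in the middle is 159 mm high.
- weight_pan (a point): middle of the weight pan's carrier at the height of the pan's top (125 mm if level), moves with it. The pan, a disc of diameter 140 with an upright pin at its middle (diameter 11, 10 mm tall, edge chamfered 0.8), lies loose on the carrier: pan and pin lie 3 to 6 mm off this point in an unknown direction, which is not measured; they shift only if pushed sideways with over 14 N.
- beam (a joint): beam tilt, rad: 0 level, plus = weight pan low; stops at -0.13 and +0.13 (pan 16 mm above or below level). When empty, the weight pan is held on its upper stop by the scoop; 4.5 to 5.5 N press it down. With the sound counterpoise seated and let go it floats within 0.02 of level after 2 s; with the light one it stays below -0.08.
- tray: shallow steel tray 130 (x) x 180 (y) outside, 22 high, walls and floor 3 mm thick, fixed; origin under its middle.
- ring_mould: plain steel mousse ring, diameter 60, height 45 mm; must not be disturbed
- nozzle: small steel piping nozzle standing on its wide end, diameter 28, height 45 mm; must not be disturbed
- shaker: aluminium sugar shaker, diameter 68, height 108 mm; must not be disturbed
- scraper: bench scraper with white handle lying flat, 150 x 95 mm; must not be disturbed
Not all that is in view belongs to the job. Leave any green or yellow look-alike of the counterpoise_b alone.

How it is judged:
By the outcome, as a careful person would: the job done as asked, in the order asked, and still so for the second after the job is handed in, with the robot touching nothing.
It also fails if it takes over 72 s, if anything falls off the work surface, if the arm or the gripper's body presses on something with over 40 N, if the wrist force passes 120 N, or if a joint passes its speed limit or range.

## Working session

There is one attempt and no reset: what is moved stays moved. The work goes in short steps, Python scripts to look and compute and a tool call to move; the robot and the scene stay as the last step left them, time stands still between calls to the robot, and variables do not carry over. Pictures are saved under pics/ and viewed, about 8 in all and at most 12, crops included, and the job is handed in when it is done.

Besides the shell and the picture viewer there is one more tool, called after "Request:" as name(argument=value, ...) on one line, values as JSON. step_arm: Moves the arm, as the interface text tells. Its arguments: {"type":"object","properties":{"commands":{"type":"array"},"newtons":{"type":"number"}},"required":["commands"]}

```bash
ls; mkdir -p pics
cat > h.py <<'E'
import numpy as np, cv2
from bench import readout, grab_frame, r, search_frame, masks_of, tip_of
def save(f,n,crop=None,s=1):
    im=f["img"][:,:,::-1]
    if crop: a,b,c,d=crop; im=im[b:d,a:c]
    cv2.imwrite("pics/"+n,cv2.resize(im,None,fx=s,fy=s,interpolation=cv2.INTER_CUBIC))
def proj(f,p):
    q=f["world_to_cam"]@np.append(p,1); u=f["K"]@q[:3]; return u[:2]/u[2]
def ray(f,uv):
    T=f["world_to_cam"]; R=T[:3,:3]; c=-R.T@T[:3,3]; d=R.T@np.linalg.inv(f["K"])@np.array([*uv,1.]); return c,d
def onz(f,uv,z):
    c,d=ray(f,uv); return c+d*(z-c[2])/d[2]
def tri(obs):
    A=0;b=0
    for f,uv in obs:
        c,d=ray(f,uv); d=d/np.linalg.norm(d); P=np.eye(3)-np.outer(d,d); A=A+P; b=b+P@c
    return np.linalg.solve(A,b)
E
python3 - <<'E'
from h import *
np.set_printoptions(precision=3,suppress=True)
s=grab_frame("side");t=grab_frame("top")
im=np.vstack([s["img"],t["img"]])[:,:,::-1]
cv2.imwrite("pics/a.png",cv2.resize(im,(480,600),interpolation=cv2.INTER_AREA))
save(s,"s.png");save(t,"t.png")
for n in ["counterpoise_a","scale","weight_pan","tray","ring_mould","nozzle","shaker","scraper"]:
  for nm,f in(("s",s),("t",t)):
    for d in search_frame(n,f)[:5]: print(n,nm,"box",np.round(d["extent"]),round(d["p"],2))
    for d in tip_of(n,f)[:5]: print(n,nm,"tip",np.round(d["point"],1),round(d["p"],2), onz(f,d["point"],0.14 if n=="weight_pan" else 0))
print(readout.get_obs(), r.pinch_z)
for f in (s,t): print(ray(f,(320,200)))
E
```

```text
pics
counterpoise_a s box [316. 233.  18.  36.] 0.94
counterpoise_a s box [390. 288.  28.  41.] 0.84
counterpoise_a s box [334. 256.  24.  37.] 0.7
counterpoise_a s box [320. 330.  21.  41.] 0.62
counterpoise_a s box [279. 282.  25.  41.] 0.57
counterpoise_a s tip [322.6 341.2] 0.93 [ 0.323 -0.333  0.   ]
counterpoise_a s tip [387.1 301.3] 0.91 [ 0.481 -0.338  0.   ]
counterpoise_a s tip [329.6 265.3] 0.91 [ 0.468 -0.187  0.   ]
counterpoise_a s tip [282.6 291.8] 0.86 [ 0.342 -0.19   0.   ]
counterpoise_a s tip [315.5 241.6] 0.6 [ 0.5   -0.101  0.   ]
counterpoise_a t box [334. 212.  23.  20.] 0.83
counterpoise_a t box [365. 272.  20.  22.] 0.81
counterpoise_a t box [367. 222.  23.  17.] 0.7
counterpoise_a t box [419. 277.  22.  20.] 0.66
counterpoise_a t box [421. 217.  22.  22.] 0.58
counterpoise_a t tip [332.9 210.2] 0.86 [ 0.501 -0.102  0.   ]
counterpoise_a t tip [417.7 274.4] 0.86 [ 0.327 -0.329  0.   ]
counterpoise_a t tip [362.3 271.8] 0.82 [ 0.335 -0.18   0.   ]
counterpoise_a t tip [420.5 215.1] 0.77 [ 0.487 -0.341  0.   ]
counterpoise_a t tip [364.4 221.7] 0.61 [ 0.469 -0.
[... 1357 characters left out ...]
0.249 0.   ]
scraper t box [203. 264.  55.  48.] 0.69
scraper t tip [203.4 261.5] 0.85 [0.363 0.247 0.   ]
{'clock': 1.7, 'joints': array([-1.443,  0.477,  0.022,  1.555, -0.011,  1.109, -0.083]), 'qvel': array([-0.001,  0.002,  0.001,  0.002,  0.001,  0.001, -0.001]), 'tau': array([ -0.   , -59.632,   1.606, -28.154,   0.012,   0.002,   0.   ]), 'tcp_pos': array([0.158, 0.656, 0.304]), 'orientation': array([0.37, 3.12, 0.  ]), 'contact_force': array([-0.847,  0.411, -0.521]), 'moment': array([-0.027,  0.016, -0.015]), 'grip_width': 0.08544029163183878} 0.0539
(array([-0.003, -0.701,  0.559]), array([ 0.566,  0.659, -0.496]))
(array([ 0.353, -0.08 ,  1.282]), array([ 0.136,  0.01 , -0.991]))
```

Run:
```python
import cv2,numpy as np
s=cv2.imread("pics/s.png");t=cv2.imread("pics/t.png")
a=cv2.resize(s[120:370,170:500],None,fx=2.4,fy=2.4,interpolation=cv2.INTER_CUBIC)
cv2.imwrite("pics/s1.png",a)
cv2.imwrite("pics/t1.png",cv2.resize(t[90:310,150:480],None,fx=2.4,fy=2.4,interpolation=cv2.INTER_CUBIC))
```

```text
(no output)
```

View pics/s1.png

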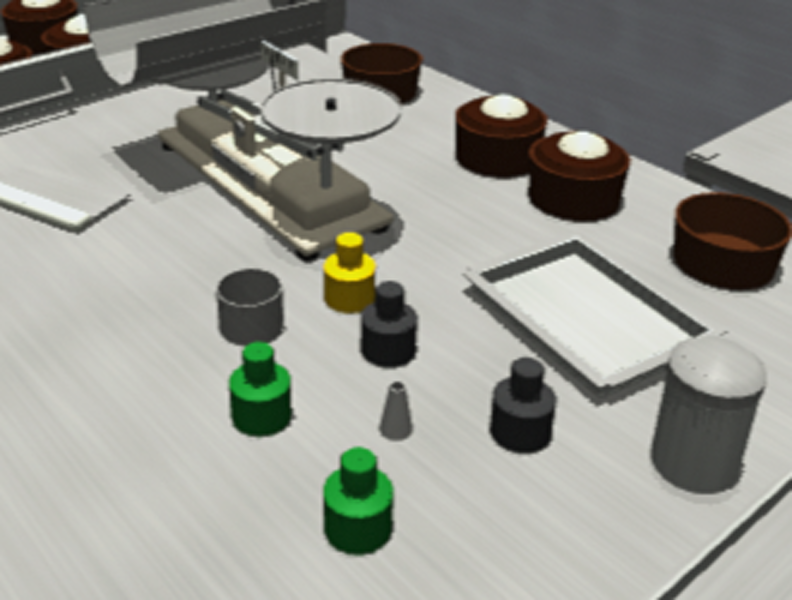

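View pics/t1.png

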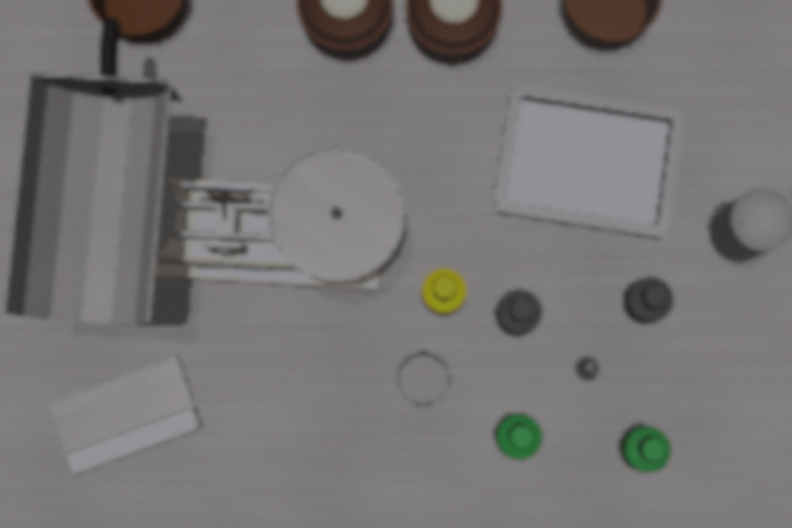

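Picture 1 (side crop) and 2 (top crop). The things that could be taken for the counterpoises are:
- dark, side px (334,256), world about (0.469,-0.188)
- dark, side px (390,288), world about (0.484,-0.340)
- yellow look-alike, side px (316,233)
- green look-alikes, side px (279,282) and (320,330)

I choose the two dark steel ones. The crops show them clearly, so no further close crop is needed. The pin shows at about side (308,163) and top (290,179).

```bash
cat >> h.py <<'E'
from scipy.spatial.transform import Rotation as Ro
np.set_printoptions(precision=4,suppress=True)
def plan(wps):
    "wps: list of (x,y,z,jaw_angle_deg) -> rows in tool fractions"
    o=readout.get_obs(); R=Ro.from_rotvec(o["orientation"]); 
    for x,y,z,a in wps:
        a=np.radians(a); yt=np.array([np.cos(a),np.sin(a),0]); zt=np.array([0,0,-1.]); xt=np.cross(yt,zt)
        Rt=Ro.from_matrix(np.c_[xt,yt,zt])
        print(np.round(np.r_[R.inv().apply(np.array([x,y,z])-o["tcp_pos"])/.5,(R.inv()*Rt).as_rotvec()/(2*np.pi)],4).tolist())
def pol(rad,az,z,j=None):
    a=np.radians(az); return (rad*np.cos(a),rad*np.sin(a),z,az if j is None else j)
E
python3 - <<'E'
from h import *
s=grab_frame("side");t=grab_frame("top")
np.savez("cal.npz",sK=s["K"],sT=s["world_to_cam"],tK=t["K"],tT=t["world_to_cam"])
def blob(f,u,v,w=7,h=7):
    g=f["img"].astype(float).mean(2)[v-h:v+h+1,u-w:u+w+1]; m=np.clip(np.median(g)-25-g,0,None)
    yy,xx=np.mgrid[v-h:v+h+1,u-w:u+w+1]; n,l,st,c=cv2.connectedComponentsWithStats((m>0).astype(np.uint8)); print(st.tolist()); return (m*xx).sum()/m.sum(),(m*yy).sum()/m.sum()
a=blob(s,308,163);b=blob(t,290,179); p=tri([(s,a),(t,b)])
print(a,b,p,proj(s,p)-a,proj(t,p)-b, onz(s,a,.146),onz(t,b,.146))
r0=.674
plan([pol(r0-.007*i,76.5-i*5.0,.304+0*i) for i in range(1,11)])
E
```

```text
[[0, 0, 15, 15, 192], [4, 4, 6, 7, 33]]
[[0, 0, 15, 15, 206], [5, 4, 5, 5, 19]]
(np.float64(307.4058800053213), np.float64(163.18132233603833)) (np.float64(289.8038277511962), np.float64(178.33333333333337)) [0.5629 0.0051 0.1434] [ 0.1335 -0.0162] [-0.0766  0.1074] [0.5591 0.0009 0.146 ] [0.5627 0.0048 0.146 ]
[-0.116, -0.0211, -0.0002, -0.0, -0.0, 0.0139]
[-0.229, -0.05, -0.0002, -0.0, -0.0, 0.0277]
[-0.3378, -0.0884, -0.0002, -0.0, -0.0, 0.0416]
[-0.4417, -0.1358, -0.0002, -0.0, -0.0, 0.0555]
[-0.5399, -0.1916, -0.0002, -0.0, -0.0, 0.0694]
[-0.6318, -0.2552, -0.0002, -0.0, -0.0, 0.0833]
[-0.7168, -0.3259, -0.0002, -0.0, -0.0, 0.0972]
[-0.7943, -0.403, -0.0002, -0.0, -0.0, 0.1111]
[-0.8639, -0.4858, -0.0002, -0.0, -0.0, 0.125]
[-0.9253, -0.5733, -0.0002, -0.0, -0.0, 0.1389]
```

Request:
step_arm(commands=[[-0.116,-0.021,0,0,0,0.014,-1],[-0.229,-0.05,0,0,0,0.028,-1],[-0.338,-0.088,0,0,0,0.042,-1],[-0.442,-0.136,0,0,0,0.055,-1],[-0.54,-0.192,0,0,0,0.069,-1],[-0.632,-0.255,0,0,0,0.083,-1],[-0.717,-0.326,0,0,0,0.097,-1],[-0.794,-0.403,0,0,0,0.111,-1],[-0.864,-0.486,0,0,0,0.125,-1],[-0.925,-0.573,0,0,0,0.139,-1]], newtons=40)

```text
clock: 3.05
tcp_pos: [0.5413, 0.2681, 0.3041]
orientation: [1.658, 2.668, 0.001]
contact_force: [0.7, 0.9, 0.1]
grip_width: 0.0855
```

Run:
```python
from h import *
print(readout.get_obs())
p=(0.469,-0.188); R=np.hypot(*p)
A=[pol(.595-(.595-R)*i/8,27-(27+21.8)*i/8,.304-.014*i) for i in range(1,9)]
plan(A+[(*p,.165,-21.8),(*p,.14,-21.8)])
```

```text
{'clock': 3.05, 'joints': array([-0.8329,  0.3712,  0.3509,  1.7513, -0.1447,  1.0438,  0.0276]), 'qvel': array([ 0.4582, -0.0721,  0.2744,  0.1477, -0.0901, -0.0416,  0.0745]), 'tau': array([ -3.2214, -49.1138,   3.9169, -26.7554,   0.1074,   0.1769,
        -0.092 ]), 'tcp_pos': array([0.5413, 0.2681, 0.3041]), 'orientation': array([1.6581, 2.6679, 0.0009]), 'contact_force': array([0.7426, 0.89  , 0.0638]), 'moment': array([ 0.0305, -0.0377, -0.0471]), 'grip_width': 0.08548049861351274}
[-0.1108, -0.0457, 0.0282, 0.0001, -0.0, 0.0149]
[-0.2293, -0.0859, 0.0562, 0.0001, -0.0, 0.0319]
[-0.3405, -0.1379, 0.0841, 0.0001, -0.0, 0.0488]
[-0.4433, -0.2006, 0.1121, 0.0001, -0.0, 0.0658]
[-0.5367, -0.2727, 0.14, 0.0001, -0.0, 0.0827]
[-0.6199, -0.3531, 0.168, 0.0001, -0.0, 0.0997]
[-0.6923, -0.4403, 0.1959, 0.0001, -0.0, 0.1166]
[-0.7533, -0.5331, 0.2239, 0.0001, -0.0, 0.1335]
[-0.7538, -0.5337, 0.2779, 0.0001, -0.0, 0.1335]
[-0.7538, -0.5338, 0.3279, 0.0001, -0.0, 0.1335]
```

Request:
step_arm(commands=[[-0.111,-0.046,0,0,0,0.015,-1],[-0.229,-0.086,0,0,0,0.032,-1],[-0.34,-0.138,0,0,0,0.049,-1],[-0.443,-0.201,0,0,0,0.066,-1],[-0.537,-0.273,0,0,0,0.083,-1],[-0.62,-0.353,0.02,0,0,0.1,-1],[-0.692,-0.44,0.1,0,0,0.117,-1],[-0.753,-0.533,0.19,0,0,0.1335,-1],[-0.754,-0.534,0.25,0,0,0.1335,-1],[-0.754,-0.534,0.25,0,0,0.1335,-1]])

```text
clock: 4.3
tcp_pos: [0.4668, -0.1886, 0.1772]
orientation: [-2.601, -1.756, 0.005]
contact_force: [-0.2, -0.8, 0.6]
grip_width: 0.0855
```

Run:
```python
from h import *
s=grab_frame("side");t=grab_frame("top")
for nm,f in(("s",s),("t",t)):
  for d in tip_of("counterpoise_a",f)[:6]: print(nm,np.round(d["point"],1),round(d["p"],2),onz(f,d["point"],0))
print(readout.get_obs()["tcp_pos"],readout.get_obs()["joints"])
save(s,"b.png",(270,170,430,300),4)
p=(0.469,-0.188)
plan([(*p,.14,-21.8),(*p,.083,-21.8)])
```

```text
s [317.9 244.1] 0.94 [ 0.4983 -0.1117  0.    ]
s [383.7 301.4] 0.89 [ 0.4754 -0.3344  0.    ]
s [280.2 291.9] 0.86 [ 0.3383 -0.1868  0.    ]
s [328.4 264.1] 0.82 [ 0.4687 -0.1819  0.    ]
s [321.8 338.8] 0.67 [ 0.3249 -0.3281  0.    ]
t [418.1 218.1] 0.69 [ 0.4787 -0.334   0.    ]
t [414.9 275. ] 0.65 [ 0.3257 -0.321   0.    ]
t [330.9 209.6] 0.51 [ 0.5027 -0.097   0.    ]
t [362.3 273.2] 0.36 [ 0.3309 -0.1803  0.    ]
[ 0.4706 -0.1875  0.1805] [-0.2279  0.4215  0.6041  2.0961 -0.3617  0.7216  0.2318]
[-0.0023, -0.0029, 0.0809, 0.0005, -0.0002, 0.0003]
[-0.0025, -0.0032, 0.1949, 0.0005, -0.0002, 0.0003]
```

View pics/b.png

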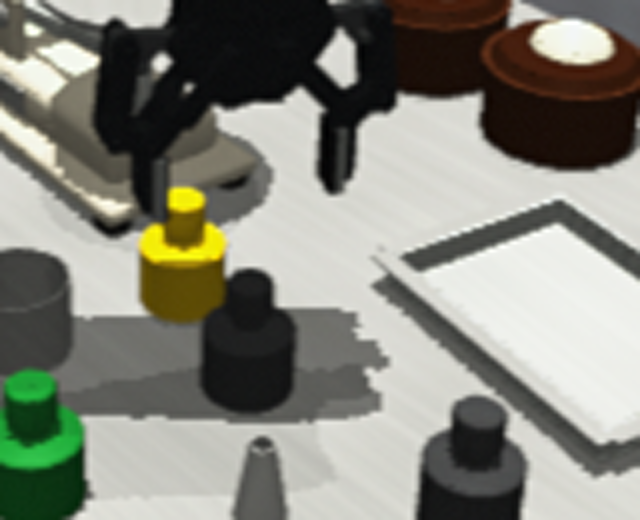

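Picture 3 shows the open gripper over the dark counterpoise, clear of the yellow one. I'll descend and grip its body.

Request:
step_arm(commands=[[-0.003,-0.003,0.06,0,0,0,-1],[-0.003,-0.003,0.12,0,0,0,-1],[-0.003,-0.003,0.18,0,0,0,-1],[-0.003,-0.003,0.2,0,0,0,-1],[-0.003,-0.003,0.2,0,0,0,-1],[-0.003,-0.003,0.2,0,0,0,0.6],[-0.003,-0.003,0.2,0,0,0,0.6],[-0.003,-0.003,0.2,0,0,0,0.6],[-0.003,-0.003,0.2,0,0,0,0.6],[-0.003,-0.003,0.2,0,0,0,0.6]], newtons=40)

```text
clock: 5.75
tcp_pos: [0.4707, -0.1889, 0.0821]
orientation: [2.596, 1.761, 0.009]
contact_force: [0.6, 0.1, 10.1]
grip_width: 0.0487
```

Run:
```python
from h import *
o=readout.get_obs();print(o["tcp_pos"],o["grip_width"],o["contact_force"])
c=o["tcp_pos"]
q=(0.5625,0.0047)
print("vertical 130mm"); plan([(c[0],c[1],.29,-21.8)]+[(c[0]+(q[0]-c[0])*i/5,c[1]+(q[1]-c[1])*i/5,.29,-21.8+22*i/5) for i in range(1,6)])
```

```text
[ 0.4707 -0.1889  0.0821] 0.04869884760562104 [ 0.5951  0.1392 10.1062]
vertical 130mm
[0.001, 0.0031, -0.4158, 0.0012, -0.0004, 0.0003]
[0.0865, 0.0085, -0.4156, 0.0012, -0.0003, -0.012]
[0.172, 0.014, -0.4153, 0.0012, -0.0003, -0.0242]
[0.2575, 0.0195, -0.4151, 0.0012, -0.0002, -0.0364]
[0.3431, 0.025, -0.4148, 0.0012, -0.0002, -0.0486]
[0.4286, 0.0305, -0.4146, 0.0012, -0.0001, -0.0608]
```

Request:
step_arm(commands=[[0,0,-0.06,0,0,0,0.6],[0,0,-0.18,0,0,0,0.6],[0,0,-0.3,0,0,0,0.6],[0.05,0.005,-0.39,0,0,-0.006,0.6],[0.15,0.012,-0.4,0,0,-0.018,0.6],[0.25,0.019,-0.4,0,0,-0.035,0.6],[0.34,0.025,-0.4,0,0,-0.048,0.6],[0.428,0.0305,-0.4,0,0,-0.061,0.6],[0.428,0.0305,-0.39,0,0,-0.061,0.6],[0.428,0.0305,-0.39,0,0,-0.061,0.6]])

```text
clock: 7.0
tcp_pos: [0.5612, 0.004, 0.2767]
orientation: [2.214, 2.223, 0.004]
contact_force: [0.2, -0.5, -6.0]
grip_width: 0.0485
```

Run:
```python
from h import *
s=grab_frame("side");t=grab_frame("top")
o=readout.get_obs();print(o["tcp_pos"],o["orientation"],o["grip_width"],o["contact_force"])
for nm,f in(("s",s),("t",t)):
  for d in tip_of("counterpoise_a",f)[:6]: print(nm,np.round(d["point"],1),round(d["p"],2),onz(f,d["point"],o["tcp_pos"][2]-.082))
save(s,"c.png",(255,100,375,200),6)
c=o["tcp_pos"]; print(proj(s,[c[0],c[1],c[2]-.082]),proj(s,[.5625,.0047,.146]))
```

```text
[0.5616 0.003  0.2774] [2.2153 2.22   0.0058] 0.048186931673393996 [ 0.0265 -0.6317 -5.1474]
s [306.9 144. ] 0.95 [0.5573 0.0001 0.1954]
s [278.2 293.3] 0.84 [ 0.2154 -0.3672  0.1954]
s [321.3 341.5] 0.83 [ 0.2073 -0.4611  0.1954]
s [317.1 240.9] 0.71 [ 0.3273 -0.3108  0.1954]
s [383.9 302.9] 0.7 [ 0.3062 -0.4646  0.1954]
t [334.9 211.9] 0.77 [ 0.4745 -0.1036  0.1954]
t [419.2 216.7] 0.66 [ 0.4628 -0.2979  0.1954]
t [365.  273.9] 0.58 [ 0.3327 -0.1711  0.1954]
t [414.9 273.5] 0.55 [ 0.3333 -0.2843  0.1954]
t [289.7 177.3] 0.53 [0.556  0.0013 0.1954]
[307.5338 143.1917] [307.512  162.2869]
```

View pics/c.png

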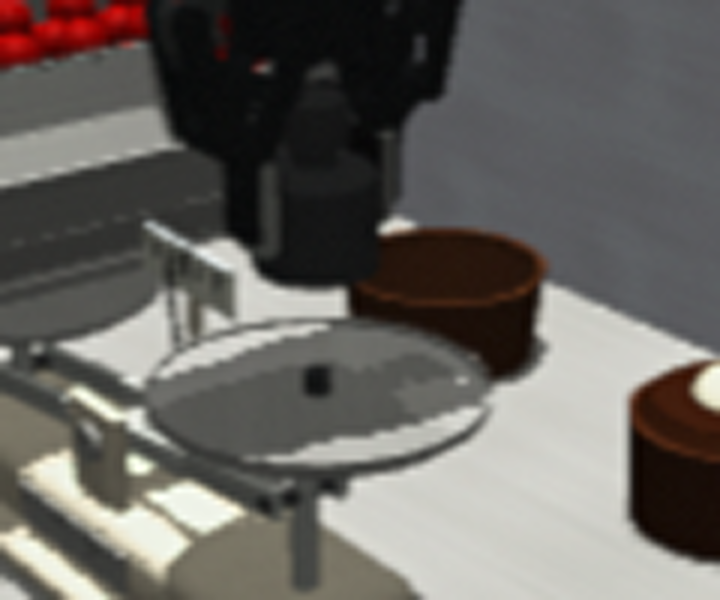

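Picture 4 shows the held weight over the pan. Its underside is centred at about side col 307.4 and the pin at about 307.5, so they line up laterally. I'll descend and feel: pin-on-face contact would come at TCP z≈0.233, and seated is about 0.223.

Request:
step_arm(commands=[[0.002,0.001,0.03,0,0,0,0.6],[0.002,0.001,0.055,0,0,0,0.6],[0.002,0.001,0.07,0,0,0,0.6],[0.002,0.001,0.08,0,0,0,0.6],[0.002,0.001,0.086,0,0,0,0.6],[0.002,0.001,0.092,0,0,0,0.6],[0.002,0.001,0.096,0,0,0,0.6],[0.002,0.001,0.099,0,0,0,0.6],[0.002,0.001,0.099,0,0,0,0.6],[0.002,0.001,0.099,0,0,0,0.6]])

```text
clock: 8.45
tcp_pos: [0.5629, 0.0041, 0.2284]
orientation: [2.215, 2.22, 0.008]
contact_force: [-0.5, -0.9, -5.9]
grip_width: 0.0486
```

Run:
```python
from h import *
s=grab_frame("side");t=grab_frame("top")
o=readout.get_obs();print(o["tcp_pos"],o["orientation"],o["grip_width"],o["contact_force"],o["moment"])
save(s,"d.png",(255,100,375,200),6)
```

```text
[0.5629 0.0041 0.2284] [2.2148 2.2197 0.0077] 0.04881659003967728 [-0.4264 -0.5349 -6.0689] [-0.0227  0.0497 -0.0009]
```

Fz is still the pure weight (-6 N) with the underside about 5 mm below the pin's top, so the pin is in the hole. Next I'll lower to near level.

Request:
step_arm(commands=[[0,0,0.005,0,0,0,0.6],[0,0,0.01,0,0,0,0.6],[0,0,0.014,0,0,0,0.6],[0,0,0.018,0,0,0,0.6],[0,0,0.022,0,0,0,0.6],[0,0,0.026,0,0,0,0.6],[0,0,0.03,0,0,0,0.6],[0,0,0.034,0,0,0,0.6],[0,0,0.036,0,0,0,0.6],[0,0,0.036,0,0,0,0.6]])

```text
clock: 9.8
tcp_pos: [0.5632, 0.004, 0.2104]
orientation: [2.215, 2.219, 0.008]
contact_force: [-2.0, -2.4, -0.4]
grip_width: 0.0487
```

Run:
```python
from h import *
s=grab_frame("side")
o=readout.get_obs();print(o["tcp_pos"],o["orientation"],o["grip_width"],o["contact_force"],o["moment"])
save(s,"d.png",(255,100,375,200),6)
```

```text
[0.5632 0.004  0.2105] [2.2148 2.2194 0.0078] 0.04810411223229511 [-1.1687 -3.2698  0.4709] [-0.6929  0.4     0.0628]
```

View pics/d.png

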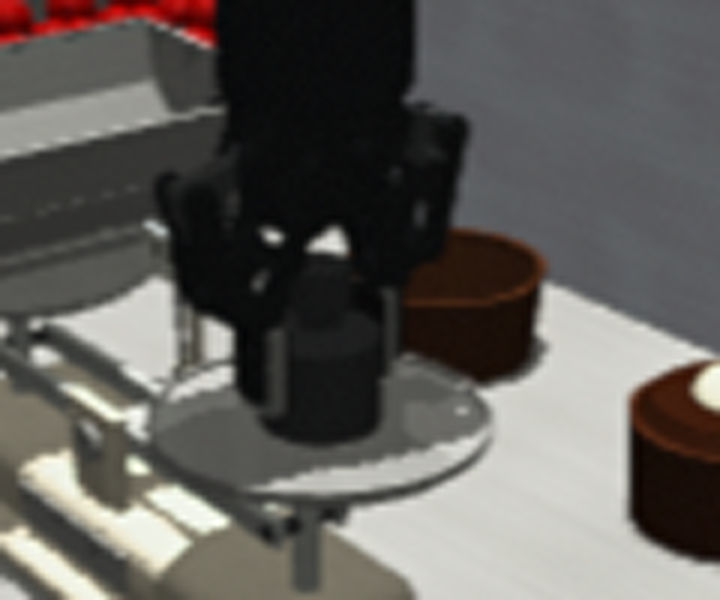

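Picture 5 shows the weight on the pan, with the pan down about 5 px (≈13 mm) from its stop. A missed pin would give about 22 mm, so it's seated. I'll ease off the small side load and let go.

Request:
step_arm(commands=[[-0.001,-0.0006,0,0,0,0,0.6],[-0.002,-0.001,0,0,0,0,-0.2],[-0.002,-0.001,0,0,0,0,-0.4],[-0.002,-0.001,0,0,0,0,-0.8],[-0.002,-0.001,0,0,0,0,-1],[-0.002,-0.001,-0.01,0,0,0,-1],[-0.002,-0.001,-0.05,0,0,0,-1],[-0.002,-0.001,-0.1,0,0,0,-1],[-0.002,-0.001,-0.15,0,0,0,-1],[-0.002,-0.001,-0.2,0,0,0,-1]])

```text
clock: 11.1
tcp_pos: [0.5619, 0.003, 0.3116]
orientation: [2.215, 2.219, 0.008]
contact_force: [0.6, -0.3, -0.4]
grip_width: 0.0856
```

Run:
```python
from h import *
c=readout.get_obs();print(c["tcp_pos"],c["contact_force"])
c=c["tcp_pos"]; q=(.482,-.338); A=-35
plan([(c[0]+(q[0]-c[0])*i/7,c[1]+(q[1]-c[1])*i/7,.33,A*i/7) for i in range(1,8)])
```

```text
[0.5619 0.003  0.3116] [ 0.6287 -0.3413 -0.3816]
[-0.0974, -0.0227, -0.0368, 0.0013, 0.0001, 0.0142]
[-0.1948, -0.0457, -0.037, 0.0013, 0.0, 0.0281]
[-0.2922, -0.0687, -0.0371, 0.0013, -0.0001, 0.042]
[-0.3896, -0.0917, -0.0372, 0.0013, -0.0001, 0.0559]
[-0.487, -0.1147, -0.0373, 0.0013, -0.0002, 0.0698]
[-0.5844, -0.1377, -0.0374, 0.0013, -0.0002, 0.0836]
[-0.6818, -0.1608, -0.0376, 0.0013, -0.0003, 0.0975]
```

Request:
step_arm(commands=[[0,0,-0.03,0,0,0,-1],[0,0,-0.03,0,0,0,-1],[0,0,-0.03,0,0,0,-1],[0,0,-0.03,0,0,0,-1],[0,0,-0.03,0,0,0,-1],[0,0,-0.03,0,0,0,-1],[0,0,-0.03,0,0,0,-1],[0,0,-0.03,0,0,0,-1],[0,0,-0.03,0,0,0,-1],[0,0,-0.03,0,0,0,-1]])

```text
clock: 12.35
tcp_pos: [0.5617, 0.003, 0.3266]
orientation: [2.215, 2.219, 0.008]
contact_force: [0.0, -0.4, 0.3]
grip_width: 0.0852
```

Run:
```python
from h import *
s=grab_frame("side")
a=s["img"][100:200,230:375][:,:,::-1]; b=cv2.imread("pics/s.png")[100:200,230:375]
cv2.imwrite("pics/e.png",cv2.resize(np.hstack([b,a]),None,fx=2.75,fy=2.75,interpolation=cv2.INTER_CUBIC))
# pan-region shift before/after by template: lower-front rim of the pan
g=lambda i:cv2.cvtColor(i,cv2.COLOR_BGR2GRAY)
T=g(cv2.imread("pics/s.png"))[172:184,282:334]; I=g(s["img"][:,:,::-1].copy())[162:205,276:340]
m=cv2.matchTemplate(I,T,cv2.TM_CCOEFF_NORMED); print(cv2.minMaxLoc(m)[1::2]," zero shift=(6,10)")
for dz in(.016,.010,.005,0): print(dz, proj(s,[.562,.004,.125+dz])-proj(s,[.562,.004,.141]))
print(readout.get_obs()["tcp_pos"])
```

```text
(0.5797851085662842, (8, 16))  zero shift=(6,10)
0.016 [0. 0.]
0.01 [0.0141 2.2767]
0.005 [0.0257 4.1633]
0 [0.0373 6.0403]
[0.5617 0.003  0.3266]
```

View pics/e.png

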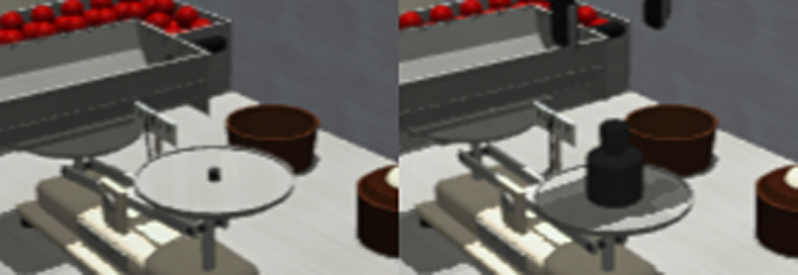

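Picture 6 compares before and after: the pan has dropped about 6 px, which is 16 mm and so level (a light one would drop 2.5 px or less). This counterpoise is sound and stays. Now I'll fetch the other one.

Request:
step_arm(commands=[[-0.097,-0.023,0,0,0,0.014,-1],[-0.195,-0.046,0,0,0,0.028,-1],[-0.292,-0.069,0,0,0,0.042,-1],[-0.39,-0.092,0.02,0,0,0.056,-1],[-0.487,-0.115,0.08,0,0,0.07,-1],[-0.584,-0.138,0.16,0,0,0.084,-1],[-0.682,-0.161,0.25,0,0,0.0975,-1],[-0.682,-0.161,0.32,0,0,0.0975,-1],[-0.682,-0.161,0.32,0,0,0.0975,-1],[-0.682,-0.161,0.32,0,0,0.0975,-1]])

```text
clock: 13.65
tcp_pos: [0.4842, -0.3381, 0.1675]
orientation: [2.781, 1.45, 0.013]
contact_force: [0.3, 0.2, -0.5]
grip_width: 0.0857
```

Run:
```python
from h import *
s=grab_frame("side")
d=tip_of("counterpoise_a",s); print([(np.round(x["point"],1),onz(s,x["point"],0)[:2]) for x in d])
o=readout.get_obs();print(o["tcp_pos"],o["orientation"])
plan([(.4835,-.339,.08,-35)])
```

```text
[(array([385.3, 300.6]), array([ 0.4794, -0.3349])), (array([309.3, 169.1]), array([0.7348, 0.211 ])), (array([319.6, 341.4]), array([ 0.3183, -0.33  ])), (array([280.4, 291.7]), array([ 0.3389, -0.1866])), (array([315.6, 241.2]), array([ 0.5016, -0.0995]))]
[ 0.4846 -0.338   0.1681] [2.7795 1.45   0.0143]
[-0.0038, -0.0024, 0.1761, 0.0016, -0.0008, 0.0003]
```

Request:
step_arm(commands=[[-0.003,-0.002,0.06,0,0,0,-1],[-0.003,-0.002,0.11,0,0,0,-1],[-0.003,-0.002,0.155,0,0,0,-1],[-0.003,-0.002,0.175,0,0,0,-1],[-0.003,-0.002,0.175,0,0,0,-1],[-0.003,-0.002,0.175,0,0,0,0.6],[-0.003,-0.002,0.175,0,0,0,0.6],[-0.003,-0.002,0.175,0,0,0,0.6],[-0.003,-0.002,0.175,0,0,0,0.6],[-0.003,-0.002,0.175,0,0,0,0.6]], newtons=40)

```text
clock: 15.0
tcp_pos: [0.4834, -0.3384, 0.0815]
orientation: [2.781, 1.451, 0.015]
contact_force: [-2.7, 3.4, 8.9]
grip_width: 0.0482
```

Run:
```python
from h import *
o=readout.get_obs();c=o["tcp_pos"];print(c,o["grip_width"],o["contact_force"])
q=(.645,-.262)
plan([(c[0]+(q[0]-c[0])*i/4,c[1]+(q[1]-c[1])*i/4,.20,-35+27*i/4) for i in range(1,5)]+[(*q,.0865,-8)])
t=grab_frame("top");m=masks_of("tray",t)[0];(u,v),wh,a=cv2.minAreaRect(np.argwhere(m["pixels"])[:,::-1].astype(np.float32));print(u,v,wh,a,onz(t,(u,v),.015))
```

```text
[ 0.4834 -0.3384  0.0815] 0.04816412947858234 [-2.6686  3.4081  8.8503]
[0.079, 0.0465, -0.2361, 0.0015, -0.0009, -0.0184]
[0.1565, 0.0909, -0.2352, 0.0015, -0.0008, -0.0372]
[0.2341, 0.1353, -0.2343, 0.0016, -0.0007, -0.0559]
[0.3116, 0.1797, -0.2334, 0.0016, -0.0006, -0.0747]
[0.3102, 0.1777, -0.0065, 0.0016, -0.0006, -0.0747]
395.15606689453125 156.61578369140625 (76.1759033203125, 55.37959289550781) 10.007980346679688 [ 0.6462 -0.2732  0.015 ]
```

Request:
step_arm(commands=[[0,0,-0.06,0,0,0,0.6],[0,0,-0.15,0,0,0,0.6],[0.04,0.02,-0.23,0,0,-0.01,0.6],[0.13,0.075,-0.235,0,0,-0.03,0.6],[0.22,0.13,-0.235,0,0,-0.05,0.6],[0.307,0.181,-0.235,0,0,-0.075,0.6],[0.307,0.181,-0.19,0,0,-0.075,0.6],[0.307,0.181,-0.1,0,0,-0.075,0.6],[0.307,0.181,-0.03,0,0,-0.075,0.6],[0.307,0.181,-0.025,0,0,-0.075,0.6]])

```text
clock: 16.35
tcp_pos: [0.6424, -0.2633, 0.0921]
orientation: [2.37, 2.062, 0.007]
contact_force: [0.1, 0.1, -4.0]
grip_width: 0.0481
```

Run:
```python
from h import *
s=grab_frame("side")
o=readout.get_obs();print(o["tcp_pos"],o["orientation"],o["grip_width"],o["contact_force"])
save(s,"f.png",(250,110,470,310),3)
```

```text
[ 0.6437 -0.2641  0.0941] [2.367  2.0598 0.0091] 0.04848199643322163 [ 0.2673  0.3593 -3.7041]
```

View pics/f.png

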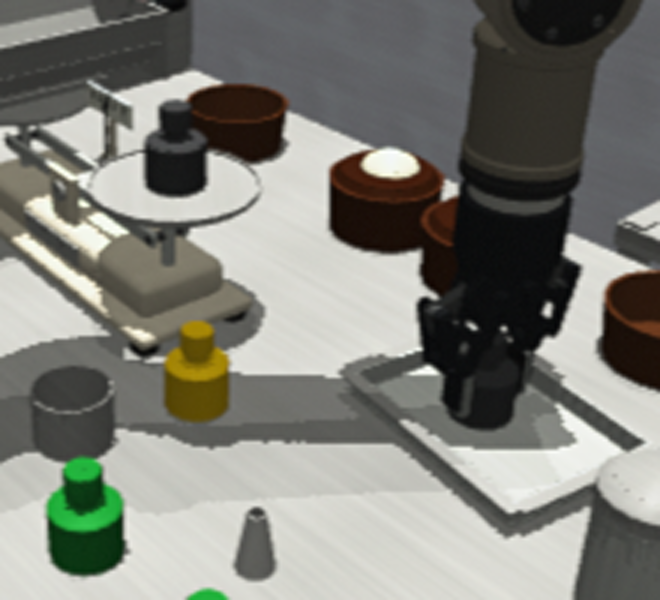

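Picture 7 shows the second weight over the tray's middle and clear of the walls, with the scale still level. Wrist weight reads about 4 N against about 6 N for the first, which fits the light one. I'll lower it 10 mm, release and lift.

Request:
step_arm(commands=[[0,0,0.01,0,0,0,0.6],[0,0,0.016,0,0,0,0.6],[0,0,0.019,0,0,0,0.6],[0,0,0.02,0,0,0,0.6],[0,0,0.02,0,0,0,-0.3],[0,0,0.02,0,0,0,-0.5],[0,0,0.02,0,0,0,-0.6],[0,0,0.015,0,0,0,-0.6],[0,0,-0.06,0,0,0,-0.6],[0,0,-0.16,0,0,0,-0.6]])

```text
clock: 17.65
tcp_pos: [0.6425, -0.2638, 0.174]
orientation: [2.369, 2.061, 0.007]
contact_force: [0.8, 0.4, 0.2]
grip_width: 0.068
```

Request:
step_arm(commands=[[0,0,-0.1,0,0,0,-0.6],[0,0,-0.2,0,0,0,-0.6],[0,0,-0.3,0,0,0,-0.6],[0,0,-0.3,0,0,0,-0.6],[0,0,-0.3,0,0,0,-0.6],[0,0,-0.3,0,0,0,-0.6],[0,0,-0.3,0,0,0,-0.6],[0,0,-0.3,0,0,0,-0.6],[0,0,-0.3,0,0,0,-0.6],[0,0,-0.3,0,0,0,-0.6]])

```text
clock: 18.9
tcp_pos: [0.6419, -0.264, 0.3239]
orientation: [2.369, 2.061, 0.007]
contact_force: [0.2, 0.3, 0.6]
grip_width: 0.0685
```

Run:
```python
from h import *
s=grab_frame("side")
o=readout.get_obs();print(o["clock"],o["tcp_pos"],o["contact_force"])
save(s,"g.png",(250,110,490,310),3)
```

```text
18.95 [ 0.6419 -0.264   0.324 ] [-0.0688 -0.7022 -0.1339]
```

View pics/g.png

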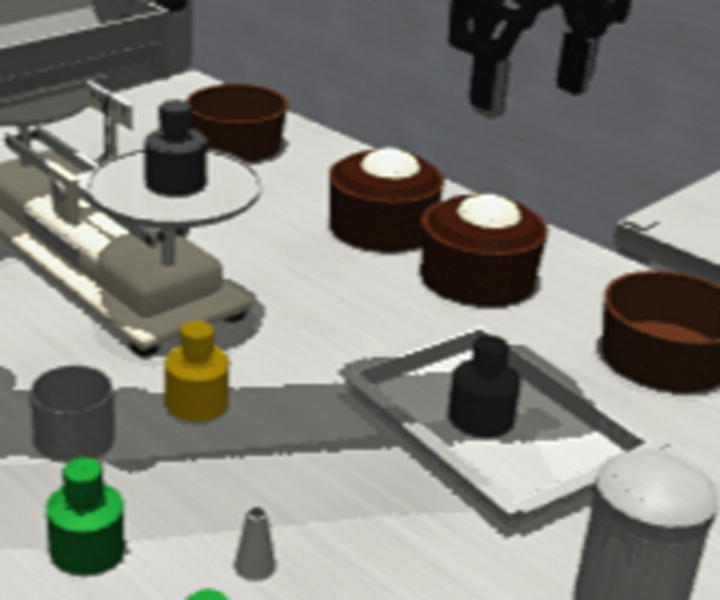

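Picture 8 shows the light weight upright in the tray, the sound one on the level pan, the gripper clear and the rest undisturbed. Handing in.

```bash
python3 -c "
from bench import r
print(r.hand_in())"
```

```text
the job is handed in; nothing more can be done
None
```

The sound counterpoise is on the scale's weight pan with the beam level. The light one stands upright in the tray, and the job is handed in at about 19 s of the 72 s allowed.

- **Sound one:** I tried the dark counterpoise nearer the scale first. The pin entered its hole with no sign of contact, and I let go with the pan near level. About 1.5 s later the pan was 16 mm below its upper stop, which is level, and it looked unchanged in a picture 6 s after that. I judged "fully home" from the pan's drop and the tool height, not from a direct view of the pin.
- **Light one:** I did not try the second counterpoise on the pan, because the first had already floated level. The wrist force read about 4 N lifting it against 5–6 N for the first. That agrees, but it is a rough reading.
- **Last checks:** The final side picture shows the light one upright in the tray, the gripper clear and the other things in view undisturbed. It did not cover the scraper and only part of the second green look-alike, and the arm went near neither. No check disagreed except the cameras, which differed by about 5 mm on where the pin was before lowering; I went by the overhead one and it fitted.

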